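# Swap two label reels between their unwind stands

## Robot

A 6-joint arm with a two-finger parallel gripper is mounted at the origin on the work surface; the furniture and walls round the work are solid. World frame = base frame: x ahead of the robot, y to its left, z up, the work surface at z = 0. Lengths are in m, angles in rad, forces in N, time in s.
With the tool pointing down it reaches from about 0.375 to 0.75 m from the base axis. Payload 9 kg.
Tool frame: the origin (TCP) lies at the very end of the fingers, on their centre line; the grasp point (between the pads) lies 19 mm behind it (manip.grip_depth is the distance from the TCP to the grasp point, in m); z points along the fingers, y is the line along which they close (so a half turn about z gives the same grasp; the last joint's range is limited). The gripper opens to 85 mm and grips with 20 to 120 N. Pads are 22 mm wide; open, the fingers measure 114 mm over their backs; the gripper's body (76 mm by 85 mm) begins 54 mm behind the grasp point. The pads swing forward as they close: fully open they stand 13 mm farther back than shut.
Start: joints at [1.114, 0.104, 0.097, 1.564, 0, 1.353], TCP at [0.142, 0.583, 0.231] pointing down, gripper open.
Joint ranges: [-2.99, 2.99], [-0.84, 1.86], [-1.1, 1.16], [-1.84, 2.11], [-1.51, 1.56], [-3.14, 3.14]. Speed limits (rad/s): [2.22, 2.22, 2.57, 3.14, 3.14, 3.14].

## Interface

Orientations are given as a 3x3 rotation matrix whose columns are the frame's x, y, z axes.
In Python, from workcell import manip, viewer, nets gives the robot as it stands.
- The arm moves only by the tool arm_command, never from a script. Its arguments are lists of equal length, an entry for each row: "jaw": the closure, from 0 (fully open) to 1 (shut); "travel": the shift along the tool's x, y, z in units of 30 mm (1.0 is 30 mm), a list of three; "rot": the turn, a rotation vector about the tool's x, y, z in units of 6 degrees (1.0 is 6 degrees), a list of three. In form: {"jaw": [jaw, ...], "travel": [[dx, dy, dz], ...], "rot": [[wx, wy, wz], ...]}. A call has 1 to 12 rows; each row shifts and turns the commanded pose from where the row before left it, along the tool's axes as they then stand; what a row does not reach is not made up. A row lasts 1/8 s, in which the tool goes at most 62.5 mm and 10.7 degrees, less where a joint would pass 70% of its speed; a pose out of reach is approached as far as the arm can. A call is refused whole if a number of a shift passes 1 or a number of a turn 1, either way. A call with a gripper value outside its range is refused whole. The fingers move at their own pace and stop on an object; "squeeze" is the grip in N (left out, the last holds). Time passes only in rows, so rows that do not move let the fingers close. It gives the time, the measured TCP pose, the force, the opening and the grip force at its end, in the units of the state.
- manip.get_obs(): the state, without advancing time (a new reading comes with each control period).
- viewer.get_image(name): name is "side" or "top"; returns the picture (420x560x3 uint8, red, green, blue); there is no depth.
- viewer.camera_info(name): a dict with "fov_y" (degrees; the focal length in pixels is half the picture's height over the tangent of half this angle, whatever the lens; pixels are square), "cx", "cy" (the principal point, pixels), "camera_from_world" (4x4, takes a point from world to camera coordinates). Camera axes: x right, y down, z forward; pixel columns grow to the right and rows downward; lengths in m; the calibration is good to about 2 mm. A picture is of the moment at which its call begins. camera_info takes no time and is no camera call.
- manip.job_done(): hands the job in; it is judged then, once.
Trained networks look in the newest picture that a camera, given by its name, has taken for a name from the list of things; names that differ only in an ending like _2 or _b are one class to them, and where a whole thing is asked for, a point or a joint stands for the part that bears it (a point fixed in the world has none). Each returns a list of dicts, best first, with "conf" (0 to 1); they miss things now and then, are a little off and sometimes report something else, mostly with a low value. They report only what shows in the picture. A call takes as long as a camera call.
- nets.cut_out(camera, label): "region" (420x560 bool, what is visible of it) and "bbox" ([left, top, right, bottom] in pixels, round what is visible of it).
- nets.place_of(camera, label): "xy" ([column, row] in pixels: a listed point, or the origin of a listed thing).
The state is a dict: "time_s": time; "joints": joint angles; "qvel": joint speeds; "effort": joint torques, N m; "tcp_pos": TCP position; "tcp_rot": TCP orientation; "wrist_force": force on the tool from outside, world axes, zero at the start; "torque": the same for the moment, N m; "gripper_width": finger opening in m; "gripper_force": force on a finger pad.
Only numpy, scipy, OpenCV 4.12 (cv2) and the standard library are available. Lean on these libraries where they do the work, as an engineer would, in place of code of your own. Each camera call takes 0.05 s, during which the arm holds its last target. There are 200 camera calls.

## Task

The blue and the yellow label reel have been loaded on each other's unwind stands. Change them over so that each reel sits flat on the stand of its own colour, and finish with the blue collar back over the post of the blue stand and the yellow collar over that of the yellow stand, each resting flat on the reel to hold it down. Leave the dredger, the tape dispenser and the date stamp where they are.

Things in the scene. Friction and masses are not known exactly. Their poses are not given: they have to be found in the camera images.
- stand_blue: unwind stand, fixed, with a grey round base 110 mm across that bears a blue ring; white platter on it, 80 mm across, top (the reel's seat) 12 mm above the bench; steel post 18 mm thick in the middle, tapered nose, tip 62 mm above the bench. A peel arm 44 mm high stands 65 to 92 mm from the post towards the stand's own -x; other sides are clear. Origin: on the bench under the post; z up.
- stand_yellow: unwind stand, fixed, with a grey round base 110 mm across that bears a yellow ring; white platter on it, 80 mm across, top (the reel's seat) 12 mm above the bench; steel post 18 mm thick in the middle, tapered nose, tip 62 mm above the bench. A peel arm 44 mm high stands 65 to 92 mm from the post towards the stand's own -x; other sides are clear. Origin: on the bench under the post; z up.
- reel_blue: reel of blue labels on a brown card core, rigid, 66 mm across, 34 mm high, with a 38 mm bore through it, 140 g. Starts seated on the yellow stand's post, under a collar. Origin: centre of the underside; z is the axis. Grip it across the outside.
- reel_yellow: reel of yellow labels on a brown card core, rigid, 66 mm across, 34 mm high, with a 38 mm bore through it, 140 g. Starts seated on the blue stand's post, under a collar. Origin: centre of the underside; z is the axis. Grip it across the outside.
- collar_blue: hold-down collar: knurled steel ring with a blue plastic cap ring on top, 48 mm across, 24 mm high, 34 mm bore right through, 120 g. Starts over the post of either stand, resting on the reel there (its underside 46 mm above the bench; the post's tip ends 8 mm below its top). Origin: centre of the underside; z is the axis. Grip it across the outside.
- collar_yellow: hold-down collar: knurled steel ring with a yellow plastic cap ring on top, 48 mm across, 24 mm high, 34 mm bore right through, 120 g. Starts over the post of either stand, resting on the reel there (its underside 46 mm above the bench; the post's tip ends 8 mm below its top). Origin: centre of the underside; z is the axis. Grip it across the outside.
- board: white plastic board lying fixed on the bench, 120 mm (its x) by 260 mm (its y), 10 mm thick, empty at the start: free space to set things aside, with room for three in a row along its y. Origin: centre of the underside; z up. (Fixed stacks of buns, 0.3 m high, stand between the robot and the board, out to x = 0.47 at y = 0 and x = 0.38 at y = 0.15 and -0.1: carry things round their far side.)
- sugar_dredger: steel sugar dredger standing upright, 70 mm across, 116 mm high; to be left alone. Origin: centre of the underside.
- tape_dispenser: blue tape dispenser with a red roll, 41 mm (x) by 169 mm (y), 88 mm high; to be left alone. Origin: centre of the underside.
- date_stamp: date stamp with a green cap on a black frame, 40 mm (x) by 56 mm (y), 80 mm high; to be left alone. Origin: centre of the underside.

How it is judged:
At the end, for the whole second after the job is handed in: Each reel lies flat round the post of the stand of its own colour (within 12 mm of the post axis, height within 3 mm of seated), with the collar of that colour flat on top round the same post (within 10.5 mm, height within 3 mm); all released and at rest (horizontal distance between reel_blue and stand_blue below 0.012 m and z of reel_blue in the frame of stand_blue between 0.009 and 0.015 m and angle between each of reel_blue, collar_blue, reel_yellow, collar_yellow's own z axis and vertical below 0.1 rad and horizontal distance between collar_blue and stand_blue below 0.0105 m and z of collar_blue in the frame of stand_blue between 0.043 and 0.049 m and linear speed of each of reel_blue, collar_blue, reel_yellow, collar_yellow below 0.01 m/s and horizontal distance between reel_yellow and stand_yellow below 0.012 m and z of reel_yellow in the frame of stand_yellow between 0.009 and 0.015 m and horizontal distance between collar_yellow and stand_yellow below 0.0105 m and z of collar_yellow in the frame of stand_yellow between 0.043 and 0.049 m); the robot touches nothing.
It fails at once if the dredger, tape dispenser or date stamp is moved more than 20 mm (distance of any of sugar_dredger, tape_dispenser, date_stamp from where it was at the start of the episode above 0.02 m).
It also fails if it takes over 141 s, if anything falls off the work surface, if the arm or the gripper's body presses on something with over 40 N, if the wrist force passes 120 N, or if a joint passes its speed limit or range.

## Working session

There is one attempt and no reset: what is moved stays moved. The work goes in short steps, Python scripts to look and compute and a tool call to move; the robot and the scene stay as the last step left them, time stands still between calls to the robot, and variables do not carry over. Pictures are saved under pics/ and viewed, at most 14 in all, crops included, and the job is handed in when it is done.

Besides the shell and the picture viewer there is one more tool, called after "Call:" by a JSON object that holds its "op" and its "data", one argument or row to a line. arm_command: Moves the arm, as the interface text tells. Its arguments: {"type":"object","properties":{"jaw":{"type":"array","items":{"type":"number"}},"travel":{"type":"array","items":{"type":"array","items":{"type":"number"}}},"rot":{"type":"array","items":{"type":"array","items":{"type":"number"}}},"squeeze":{"type":"number"}},"required":["jaw","travel","rot"]}

```bash
mkdir -p pics; ls; cat > h.py <<'E'
import numpy as np, cv2
from workcell import manip, viewer, nets
def ray(cam,xy):
    i=viewer.camera_info(cam); T=np.array(i["camera_from_world"]); f=210/np.tan(np.radians(i["fov_y"])/2)
    d=T[:3,:3].T@np.array([(xy[0]-i["cx"])/f,(xy[1]-i["cy"])/f,1.]); o=-T[:3,:3].T@T[:3,3]
    return o,d/np.linalg.norm(d)
def atz(cam,xy,z):
    o,d=ray(cam,xy); return o+d*(z-o[2])/d[2]
def tri(rs):
    A=np.zeros((3,3));b=np.zeros(3)
    for o,d in rs:
        P=np.eye(3)-np.outer(d,d);A+=P;b+=P@o
    x=np.linalg.solve(A,b); return x,[np.linalg.norm((np.eye(3)-np.outer(d,d))@(x-o)) for o,d in rs]
def proj(cam,p):
    i=viewer.camera_info(cam); T=np.array(i["camera_from_world"]); f=210/np.tan(np.radians(i["fov_y"])/2)
    q=T[:3,:3]@np.array(p)+T[:3,3]; return q[:2]/q[2]*f+[i["cx"],i["cy"]]
def save(cam,name):
    im=viewer.get_image(cam); cv2.imwrite(f"pics/{name}.png",im[:,:,::-1]); return im
E
python3 - <<'E'
from h import *
np.set_printoptions(precision=4,suppress=True)
for c in("side","top"):
    save(c,c+"0"); o,d=ray(c,(280,210)); print(c,o,d,viewer.camera_info(c)["fov_y"])
for n in "stand_blue stand_yellow reel_blue reel_yellow collar_blue collar_yellow board sugar_dredger tape_dispenser date_stamp".split():
    r=[]
    for c in("side","top"):
        l=nets.place_of(c,n); print(n,c,[(np.round(k["xy"],1),round(k["conf"],2)) for k in l[:2]])
        if l:r.append(ray(c,l[0]["xy"]))
    if len(r)==2: print("   ",*tri(r))
o=manip.get_obs();print(o["time_s"],o["tcp_rot"],o["gripper_width"],manip.grip_depth)
E
```

```text
pics
side [0.3635 0.6753 0.9749] [ 0.1178 -0.561  -0.8194] 53.145841871096096
top [0.3707 0.0473 1.6371] [ 0.0806  0.009  -0.9967] 48.6982496178437
stand_blue side [(array([267.7, 302.9]), 0.97)]
stand_blue top [(array([217.5, 220.5]), 0.8)]
    [ 0.4715  0.2838 -0.0033] [np.float64(0.0017618713548147216), np.float64(0.001761871354814801)]
stand_yellow side [(array([315.9, 163.2]), 0.64)]
stand_yellow top [(array([349.8, 225. ]), 0.86), (array([259.3, 182.4]), 0.51)]
    [ 0.4396 -0.1831  0.0063] [np.float64(0.006019404670128141), np.float64(0.006019404670128203)]
reel_blue side [(array([314.2, 162.2]), 0.52), (array([316.7, 166.1]), 0.48)]
reel_blue top []
reel_yellow side [(array([265.2, 297.7]), 0.8)]
reel_yellow top [(array([213.2, 216.6]), 0.65)]
    [0.4787 0.2914 0.0433] [np.float64(0.001903934078420334), np.float64(0.0019039340784203532)]
collar_blue side [(array([265.4, 297.3]), 0.72)]
collar_blue top [(array([213.2, 218.5]), 0.46)]
    [0.475  0.2914 0.0461] [np.float64(0.0011774379986071695), np.float64(0.0011774379986073588)]
collar_yellow side [(array([315.1, 152.6]), 0.
[... 471 characters left out ...]
, 0.58)]
sugar_dredger top [(array([399.7, 246. ]), 0.92)]
    [ 0.3724 -0.3582 -0.0023] [np.float64(0.003515589112819729), np.float64(0.0035155891128196204)]
tape_dispenser side [(array([298.2, 372.6]), 0.58)]
tape_dispenser top [(array([177.9, 248. ]), 0.84), (array([214.8, 216.7]), 0.41)]
    [ 0.3719  0.4258 -0.0138] [np.float64(0.003209792251707908), np.float64(0.0032097922517080766)]
date_stamp side [(array([210.9, 317.1]), 0.69)]
date_stamp top [(array([201.3, 188.6]), 0.72)]
    [ 0.5929  0.3442 -0.0137] [np.float64(0.0074034507837513475), np.float64(0.007403450783750983)]
1.1 [[-0.9716  0.2365  0.    ]
 [ 0.2365  0.9716  0.0001]
 [-0.      0.0001 -1.    ]] 0.08573281114942159 0.0187
```

```bash
python3 - <<'E'
import cv2
a=cv2.imread("pics/side0.png")[60:410,120:480];b=cv2.imread("pics/top0.png")[120:330,130:450]
cv2.imwrite("pics/sidec.png",cv2.resize(a,None,fx=1.7,fy=1.7,interpolation=2));cv2.imwrite("pics/topc.png",cv2.resize(b,None,fx=2.5,fy=2.5,interpolation=2))
E
```

```text
(no output)
```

View pics/sidec.png

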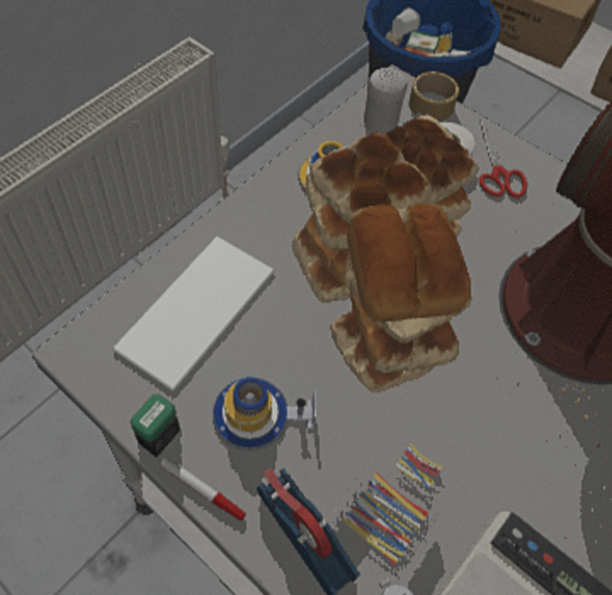

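View pics/topc.png

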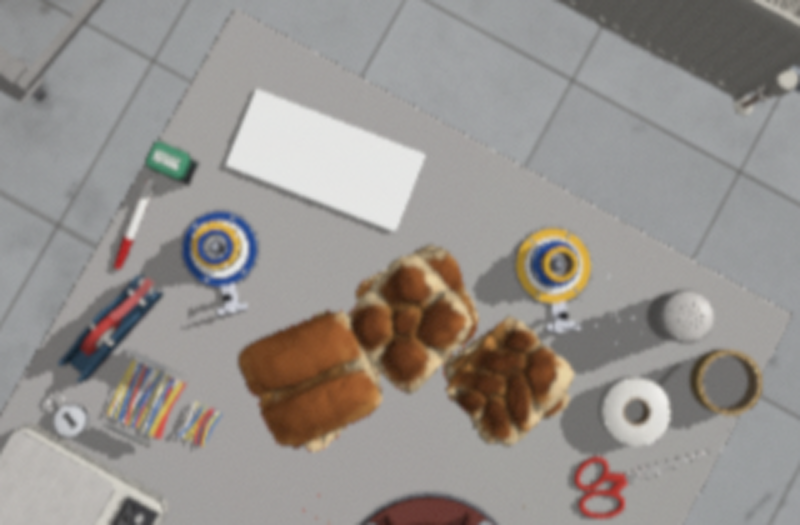

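The side crop shows the blue stand at (250,410), with the yellow reel and blue collar on it, and the board at (195,310). The yellow stand is mostly hidden behind the buns, with only a glimpse at (325,160). The top crop shows both stands, at (218,248) and (553,265), with their peel arms towards the robot. It also shows the board at (325,160), the stamp at (172,160) and the dispenser at (110,330). I'll refine the centres by colour.

```bash
cat > m.py <<'E'
from h import *
np.set_printoptions(precision=4,suppress=True)
def blob(im,c,xy,rad,col):
    h=cv2.cvtColor(im,cv2.COLOR_RGB2HSV); H,S,V=cv2.split(h)
    m=((H>95)&(H<130)&(S>90)&(V>30)) if col=="blue" else ((H>12)&(H<35)&(S>90)&(V>70)) if col=="yellow" else ((S<40)&(V>165))
    k=np.zeros(H.shape,np.uint8);cv2.circle(k,tuple(int(round(v)) for v in xy),rad,1,-1)
    m=(m&(k>0)).astype(np.uint8); return m
def outer(m):
    cs=cv2.findContours(m,cv2.RETR_EXTERNAL,cv2.CHAIN_APPROX_NONE)[0]
    p=np.vstack(cs); hu=cv2.convexHull(p); M=cv2.moments(hu); return np.array([M["m10"],M["m01"]])/M["m00"],M["m00"],cv2.boundingRect(hu)
E
python3 - <<'E'
from m import *
T=viewer.get_image("top");S=viewer.get_image("side")
pb,py=(217,219),(351.5,225)
print("BLUE stand ring top",end=' ');
res={}
for nm,c,im,xy,rad,col in [("ringB","top",T,pb,19,"blue"),("ringB","side",S,(267,301),25,"blue"),("capB","top",T,(215,217.5),8,"blue"),("capB","side",S,(266,292),12,"blue"),
  ("reelY","top",T,(216,218),12,"yellow"),("reelY","side",S,(266,298),18,"yellow"),("ringY","top",T,(351,226),20,"yellow"),("capY","top",T,(353.5,225),9,"yellow"),("reelB","top",T,(351,226),13,"blue")]:
    m=blob(im,c,xy,rad,col)
    if m.sum()<5: print(nm,c,"none");continue
    o=outer(m); res.setdefault(nm,{})[c]=o[0]; print(nm,c,o,"atz .07/.046/.008",[atz(c,o[0],z)[:2] for z in(.07,.046,.008)])
for k,v in res.items():
    if len(v)==2: print(k,*tri([ray(c,p) for c,p in v.items()]))
m=nets.cut_out("top","board")[0]["region"].astype(np.uint8);b=cv2.boxPoints(cv2.minAreaRect(cv2.findNonZero(m)))
print("board",[atz("top",p,.01)[:2] for p in b], atz("top",b.mean(0),.01))
a=T[195:255,185:380][:,:,::-1]
cv2.imwrite("pics/t2.png",np.vstack([cv2.resize(T[190:250,188:248],(480,480),interpolation=0),cv2.resize(T[195:255,322:382],(480,480),interpolation=0)])[:,:,::-1].reshape(2,480,480,3).transpose(1,0,2,3).reshape(480,960,3)[:, :, :][::1, :])
im=cv2.imread("pics/t2.png");cv2.imwrite("pics/t2.png",cv2.resize(im,(800,400)))
E
```

```text
BLUE stand ring top ringB top (array([217.4092, 219.2082]), 663.5, (203, 205, 30, 30)) atz .07/.046/.008 [array([0.4697, 0.2734]), array([0.4712, 0.2768]), array([0.4736, 0.2823])]
ringB side (array([266.8443, 302.3642]), 1325.0, (246, 282, 43, 41)) atz .07/.046/.008 [array([0.4672, 0.3125]), array([0.47  , 0.3028]), array([0.4743, 0.2876])]
capB top (array([215.6758, 218.3212]), 110.0, (210, 213, 13, 12)) atz .07/.046/.008 [array([0.4728, 0.2792]), array([0.4743, 0.2828]), array([0.4768, 0.2884])]
capB side (array([267.1293, 290.9128]), 281.0, (258, 282, 20, 19)) atz .07/.046/.008 [array([0.4731, 0.2852]), array([0.476 , 0.2748]), array([0.4806, 0.2584])]
reelY top (array([216.066 , 217.7773]), 257.5, (207, 209, 19, 19)) atz .07/.046/.008 [array([0.4746, 0.2779]), array([0.4762, 0.2814]), array([0.4787, 0.287 ])]
reelY side (array([265.1562, 299.6435]), 575.0, (252, 286, 28, 28)) atz .07/.046/.008 [array([0.4725, 0.3069]), array([0.4754, 0.2972]), array([0.48  , 0.2817])]
ringY top (array([350.7875, 225.6976]), 673.0, (336, 211, 30, 30)) atz .07/.046/.008 [array([ 0.4402, -0.1772]), array([ 0.4413, -0.1806]), array([ 0.443 , -0.1861])]
capY top (array([354.4574, 225.0305]), 158.5, (347, 219, 17, 14)) atz .07/.046/.008 [array([ 0.4423, -0.1897]), array([ 0.4434, -0.1933]), array([ 0.4451, -0.199 ])]
reelB top (array([348.1364, 224.7932]), 118.5, (343, 217, 11, 17)) atz .07/.046/.008 [array([ 0.4434, -0.1683]), array([ 0.4446, -0.1716]), array([ 0.4463, -0.1768])]
ringB [ 0.4748  0.2837 -0.0015] [np.float64(0.0006101745616987803), np.float64(0.0006101745616989673)]
capB [0.4739 0.2808 0.0598] [np.float64(0.00046168754413258866), np.float64(0.00046168754413269486)]
reelY [0.4784 0.2856 0.0177] [np.float64(0.00037402456087432955), np.float64(0.00037402456087425154)]
board [array([0.5895, 0.2747]), array([0.7016, 0.2303]), array([ 0.6018, -0.0111]), array([0.4907, 0.0345])] [0.5957 0.132  0.01  ]
```

View pics/t2.png

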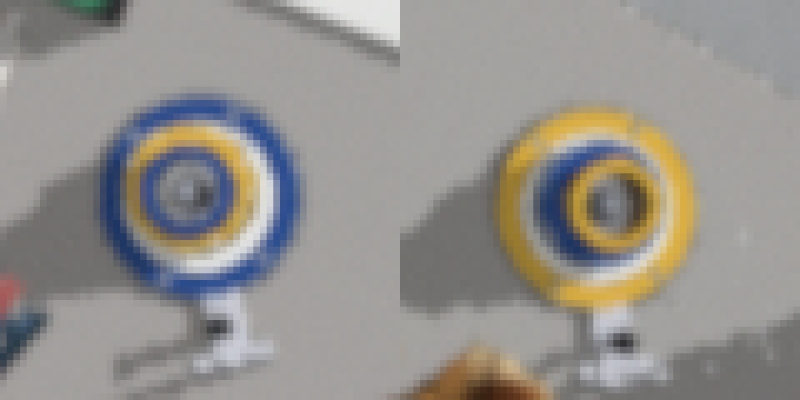

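Call:
{"op": "arm_command", "data": {
  "jaw": [0,0,0],
  "travel": [
    [0,0,0],
    [0,0,0],
    [0,0,0]
  ],
  "rot": [
    [0,0,-0.76],
    [0,0,-0.76],
    [0,0,-0.76]
  ]
}}

```text
time_s: 1.62
tcp_pos: [0.1419, 0.583, 0.2313]
tcp_rot: [[-1.0, -0.003, 0.0], [-0.003, 1.0, 0.0], [-0.0, 0.0, -1.0]]
wrist_force: [-0.2, -0.5, -0.3]
gripper_width: 0.0853
gripper_force: 0.0
```

Call:
{"op": "arm_command", "data": {
  "jaw": [0,0,0,0,0,0,0,0,0,0,0,0],
  "travel": [
    [-0.92,-0.84,0],
    [-0.92,-0.84,0],
    [-0.92,-0.84,0],
    [-0.92,-0.84,0],
    [-0.92,-0.84,0],
    [-0.92,-0.84,0],
    [-0.92,-0.84,0],
    [-0.92,-0.84,0],
    [-0.92,-0.84,0],
    [-0.92,-0.84,0],
    [-0.92,-0.84,0],
    [-0.92,-0.84,0]
  ],
  "rot": [
    [0,0,0],
    [0,0,0],
    [0,0,0],
    [0,0,0],
    [0,0,0],
    [0,0,0],
    [0,0,0],
    [0,0,0],
    [0,0,0],
    [0,0,0],
    [0,0,0],
    [0,0,0]
  ]
}}

```text
time_s: 3.12
tcp_pos: [0.474, 0.2797, 0.2315]
tcp_rot: [[-1.0, 0.0, 0.0], [0.0, 1.0, 0.0], [-0.0, 0.0, -1.0]]
wrist_force: [-0.2, 0.2, 0.1]
gripper_width: 0.0854
gripper_force: 0.0
```

Call:
{"op": "arm_command", "data": {
  "jaw": [0.2,0.2],
  "travel": [
    [0,0,0],
    [0,0,0]
  ],
  "rot": [
    [0,0,0],
    [0,0,0]
  ]
}}

```text
time_s: 3.38
tcp_pos: [0.4728, 0.2808, 0.2313]
tcp_rot: [[-1.0, 0.0, -0.0], [0.0, 1.0, 0.0], [0.0, 0.0, -1.0]]
wrist_force: [-0.1, 1.0, 0.6]
gripper_width: 0.0683
gripper_force: 0.0
```

Call:
{"op": "arm_command", "data": {
  "jaw": [0.2,0.2,0.2,0.2,0.2,0.2,0.2,0.2],
  "travel": [
    [0,0,1],
    [0,0,1],
    [0,0,1],
    [0,0,1],
    [0,0,1],
    [0,0,0.7],
    [0,0,0.4],
    [0,0,0]
  ],
  "rot": [
    [0,0,0],
    [0,0,0],
    [0,0,0],
    [0,0,0],
    [0,0,0],
    [0,0,0],
    [0,0,0],
    [0,0,0]
  ]
}}

```text
time_s: 4.38
tcp_pos: [0.4723, 0.281, 0.0479]
tcp_rot: [[-1.0, -0.001, -0.001], [-0.001, 1.0, -0.0], [0.001, -0.0, -1.0]]
wrist_force: [-0.5, -0.7, -0.1]
gripper_width: 0.0688
gripper_force: 0.0
```

Call:
{"op": "arm_command", "data": {
  "jaw": [1,1,1,1],
  "travel": [
    [0,0,0],
    [0,0,0],
    [0,0,0],
    [0,0,0]
  ],
  "rot": [
    [0,0,0],
    [0,0,0],
    [0,0,0],
    [0,0,0]
  ],
  "squeeze": 50
}}

```text
time_s: 4.88
tcp_pos: [0.474, 0.2811, 0.05]
tcp_rot: [[-1.0, -0.0, 0.002], [-0.0, 1.0, 0.001], [-0.002, 0.001, -1.0]]
wrist_force: [-2.4, 0.5, 6.2]
gripper_width: 0.0459
gripper_force: 51.6
```

Call:
{"op": "arm_command", "data": {
  "jaw": [1,1,1,1,1,1,1,1,1,1],
  "travel": [
    [0,0,-0.8],
    [0,0,-1],
    [0,0,-1],
    [-0.88,-0.35,-0.2],
    [-0.88,-0.35,0],
    [-0.88,-0.35,0],
    [-0.88,-0.35,0],
    [-0.88,-0.35,0],
    [-0.88,-0.35,0],
    [0,0,0]
  ],
  "rot": [
    [0,0,0],
    [0,0,0],
    [0,0,0],
    [0,0,0],
    [0,0,0],
    [0,0,0],
    [0,0,0],
    [0,0,0],
    [0,0,0],
    [0,0,0]
  ]
}}

```text
time_s: 6.12
tcp_pos: [0.6329, 0.2165, 0.1383]
tcp_rot: [[-1.0, 0.002, 0.001], [0.002, 1.0, -0.0], [-0.001, -0.0, -1.0]]
wrist_force: [-1.3, -1.0, -0.7]
gripper_width: 0.0462
gripper_force: 51.5
```

Call:
{"op": "arm_command", "data": {
  "jaw": [1,1,1,1,1,1,1],
  "travel": [
    [0,0,0.9],
    [0,0,0.9],
    [0,0,0.9],
    [0,0,0.8],
    [0,0,0.3],
    [0,0,0.2],
    [0,0,0]
  ],
  "rot": [
    [0,0,0],
    [0,0,0],
    [0,0,0],
    [0,0,0],
    [0,0,0],
    [0,0,0],
    [0,0,0]
  ]
}}

```text
time_s: 7.0
tcp_pos: [0.6317, 0.2177, 0.0189]
tcp_rot: [[-1.0, -0.0, 0.001], [-0.0, 1.0, 0.0], [-0.001, 0.0, -1.0]]
wrist_force: [0.1, 0.0, -1.5]
gripper_width: 0.0459
gripper_force: 51.5
```

Call:
{"op": "arm_command", "data": {
  "jaw": [1,1,0.2,0.2,0.2,0.2,0.2,0.2],
  "travel": [
    [0,0,0.12],
    [0,0,0],
    [0,0,0],
    [0,0,0],
    [0,0,-0.8],
    [0,0,-1],
    [0,0,-1],
    [0,0,-1]
  ],
  "rot": [
    [0,0,0],
    [0,0,0],
    [0,0,0],
    [0,0,0],
    [0,0,0],
    [0,0,0],
    [0,0,0],
    [0,0,0]
  ]
}}

```text
time_s: 8.0
tcp_pos: [0.6316, 0.2176, 0.13]
tcp_rot: [[-1.0, 0.0, 0.0], [0.0, 1.0, 0.0], [-0.0, 0.0, -1.0]]
wrist_force: [-0.2, 0.0, -0.4]
gripper_width: 0.0684
gripper_force: 0.0
```

```bash
python3 - <<'E'
from m import *
T=save("top","top1");S=save("side","side1")
for c,im,xy in(("top",T,(216,218)),("side",S,(265,298))):
    o=outer(blob(im,c,xy,18 if c=="side" else 12,"yellow"));print("reelY",c,o,atz(c,o[0],.044),atz(c,o[0],.035))
a=cv2.resize(T[175:245,180:250],(400,400),interpolation=2);b=cv2.resize(S[225:335,210:320],(400,400),interpolation=2)
cv2.imwrite("pics/c1.png",np.hstack([a,b])[:,:,::-1])
E
```

```text
Traceback (most recent call last):
  File "m.py", line 10, in outer
    p=np.vstack(cs); hu=cv2.convexHull(p); M=cv2.moments(hu); return np.array([M["m10"],M["m01"]])/M["m00"],M["m00"],cv2.boundingRect(hu)
ValueError: need at least one array to concatenate
```

```bash
python3 - <<'E'
from m import *
S=cv2.imread("pics/side1.png")[:,:,::-1].copy();T=cv2.imread("pics/top1.png")[:,:,::-1]
o=outer(blob(S,"side",(265,298),18,"yellow"));print("reelY",o,atz("side",o[0],.044),atz("side",o[0],.035))
print([np.round(proj("side",p)) for p in([.632,.218,.02],)])
a=cv2.resize(T[140:260,170:330],(400,300),interpolation=2);b=cv2.resize(S[225:335,190:337],(400,300),interpolation=2)
cv2.imwrite("pics/c1.png",np.hstack([a,b])[:,:,::-1])
E
```

```text
reelY (array([265.5123, 298.1064]), 650.0, (252, 283, 28, 31)) [0.4757 0.2924 0.044 ] [0.4768 0.2887 0.035 ]
[array([213., 262.])]
```

View pics/c1.png

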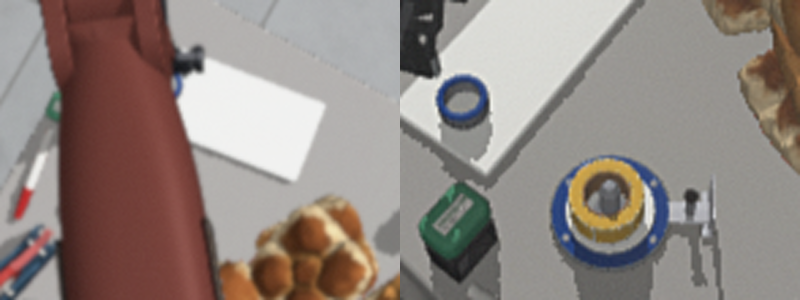

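The crop shows the blue collar standing on the board at (462,102) and the yellow reel flat on its post at (607,200).

Call:
{"op": "arm_command", "data": {
  "jaw": [0,0,0,0,0,0,0],
  "travel": [
    [0.865,0.37,0],
    [0.865,0.37,0],
    [0.865,0.37,0],
    [0.865,0.37,0],
    [0.865,0.37,0],
    [0.865,0.37,0],
    [0,0,0]
  ],
  "rot": [
    [0,0,0],
    [0,0,0],
    [0,0,0],
    [0,0,0],
    [0,0,0],
    [0,0,0],
    [0,0,0]
  ]
}}

```text
time_s: 8.98
tcp_pos: [0.4744, 0.2849, 0.1284]
tcp_rot: [[-1.0, -0.002, -0.0], [-0.002, 1.0, 0.0], [0.0, 0.0, -1.0]]
wrist_force: [-0.1, -0.4, -0.3]
gripper_width: 0.0852
gripper_force: 0.0
```

Call:
{"op": "arm_command", "data": {
  "jaw": [0,0,0,0,0,0],
  "travel": [
    [0,0,0.9],
    [0,0,0.9],
    [0,0,0.9],
    [0,0,0.85],
    [0,0,0.42],
    [0,0,0]
  ],
  "rot": [
    [0,0,0],
    [0,0,0],
    [0,0,0],
    [0,0,0],
    [0,0,0],
    [0,0,0]
  ]
}}

```text
time_s: 9.72
tcp_pos: [0.4756, 0.2838, 0.0089]
tcp_rot: [[-1.0, 0.0, -0.001], [0.0, 1.0, -0.0], [0.001, -0.0, -1.0]]
wrist_force: [-1.0, -0.8, 0.1]
gripper_width: 0.0854
gripper_force: 0.0
```

Call:
{"op": "arm_command", "data": {
  "jaw": [1,1,1,1],
  "travel": [
    [0,0,0],
    [0,0,0],
    [0,0,0],
    [0,0,0]
  ],
  "rot": [
    [0,0,0],
    [0,0,0],
    [0,0,0],
    [0,0,0]
  ],
  "squeeze": 50
}}

```text
time_s: 10.22
tcp_pos: [0.477, 0.2846, 0.0114]
tcp_rot: [[-1.0, -0.0, 0.003], [-0.0, 1.0, 0.001], [-0.003, 0.001, -1.0]]
wrist_force: [-1.2, 0.1, 6.5]
gripper_width: 0.0656
gripper_force: 55.9
```

Call:
{"op": "arm_command", "data": {
  "jaw": [1,1,1,1,1,1,1,1,1,1],
  "travel": [
    [0,0,-0.8],
    [0,0,-1],
    [0,0,-1.0],
    [-0.66,-0.845,-0.2],
    [-0.66,-0.845,0],
    [-0.66,-0.845,0],
    [-0.66,-0.845,0],
    [-0.66,-0.845,0],
    [-0.66,-0.845,0],
    [0,0,0]
  ],
  "rot": [
    [0,0,0],
    [0,0,0],
    [0,0,0],
    [0,0,0],
    [0,0,0],
    [0,0,0],
    [0,0,0],
    [0,0,0],
    [0,0,0],
    [0,0,0]
  ]
}}

```text
time_s: 11.48
tcp_pos: [0.596, 0.1303, 0.1001]
tcp_rot: [[-1.0, 0.002, 0.001], [0.002, 1.0, -0.0], [-0.001, -0.0, -1.0]]
wrist_force: [-0.2, -0.0, -1.1]
gripper_width: 0.0657
gripper_force: 56.0
```

Call:
{"op": "arm_command", "data": {
  "jaw": [1,1,1,1,1,1,1],
  "travel": [
    [0,0,0.9],
    [0,0,0.9],
    [0,0,0.6],
    [0,0,0.3],
    [0,0,0.15],
    [0,0,0.05],
    [0,0,0]
  ],
  "rot": [
    [0,0,0],
    [0,0,0],
    [0,0,0],
    [0,0,0],
    [0,0,0],
    [0,0,0],
    [0,0,0]
  ]
}}

```text
time_s: 12.35
tcp_pos: [0.5951, 0.1321, 0.0133]
tcp_rot: [[-1.0, 0.0, 0.001], [0.0, 1.0, 0.0], [-0.001, 0.0, -1.0]]
wrist_force: [-0.0, 0.7, -0.6]
gripper_width: 0.0659
gripper_force: 56.0
```

Call:
{"op": "arm_command", "data": {
  "jaw": [1,1,0,0,0,0,0,0,0],
  "travel": [
    [0,0,0.1],
    [0,0,0],
    [0,0,0],
    [0,0,0],
    [0,0,-0.8],
    [0,0,-1],
    [0,0,-1],
    [0,0,-1],
    [0,0,-0.5]
  ],
  "rot": [
    [0,0,0],
    [0,0,0],
    [0,0,0],
    [0,0,0],
    [0,0,0],
    [0,0,0],
    [0,0,0],
    [0,0,0],
    [0,0,0]
  ]
}}

```text
time_s: 13.48
tcp_pos: [0.5955, 0.1321, 0.1406]
tcp_rot: [[-1.0, 0.0, 0.002], [0.0, 1.0, 0.0], [-0.002, 0.0, -1.0]]
wrist_force: [0.2, 0.3, -0.2]
gripper_width: 0.0857
gripper_force: 0.0
```

Call:
{"op": "arm_command", "data": {
  "jaw": [0.2,0.2,0.2,0.2,0.2,0.2,0.2,0.2,0.2],
  "travel": [
    [0.05,-0.967,0],
    [0.05,-0.967,0],
    [0.05,-0.967,0],
    [0.05,-0.967,0],
    [0.05,-0.967,0],
    [0.05,-0.967,0],
    [0.05,-0.967,0],
    [0.05,-0.967,0],
    [0,0,0]
  ],
  "rot": [
    [0,0,0],
    [0,0,0],
    [0,0,0],
    [0,0,0],
    [0,0,0],
    [0,0,0],
    [0,0,0],
    [0,0,0],
    [0,0,0]
  ]
}}

```text
time_s: 14.6
tcp_pos: [0.5822, -0.1016, 0.1379]
tcp_rot: [[-1.0, 0.003, -0.001], [0.003, 1.0, 0.0], [0.001, 0.0, -1.0]]
wrist_force: [0.2, -0.2, 0.2]
gripper_width: 0.0683
gripper_force: 0.0
```

```bash
python3 - <<'E'
from m import *
T=save("top","top2");S=save("side","side2");o=manip.get_obs();print(o["tcp_pos"],o["joints"],o["wrist_force"])
a=cv2.resize(T[140:260,170:330],(400,300),interpolation=2);b=cv2.resize(S[120:300,180:420],(400,300),interpolation=2)
cv2.imwrite("pics/c2.png",np.hstack([a,b])[:,:,::-1])
E
```

```text
[ 0.5823 -0.0998  0.138 ] [-0.391   0.08   -0.0973  1.3945  0.0003 -0.3904] [-0.8007 -0.209  -0.3704]
```

View pics/c2.png

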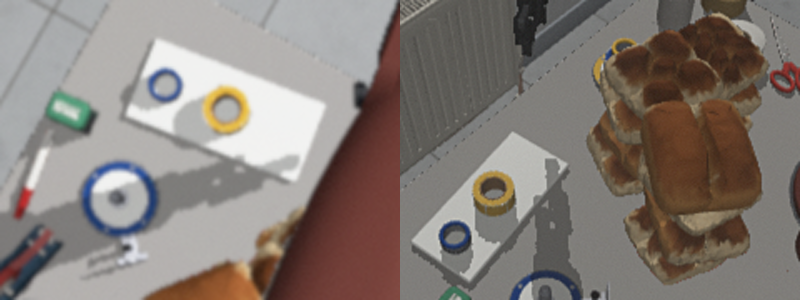

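The blue collar is at crop (165,85) and the yellow reel at (226,109), both standing upright on the board. The blue stand is empty, with its post at about (117,197).

Call:
{"op": "arm_command", "data": {
  "jaw": [0.2,0.2,0.2,0.2,0.2,0.2],
  "travel": [
    [0.934,-0.6,0],
    [0.934,-0.6,0],
    [0.934,-0.6,0],
    [0.934,-0.6,0],
    [0.934,-0.6,0],
    [0,0,0]
  ],
  "rot": [
    [0,0,0],
    [0,0,0],
    [0,0,0],
    [0,0,0],
    [0,0,0],
    [0,0,0]
  ]
}}

```text
time_s: 15.45
tcp_pos: [0.4416, -0.19, 0.1386]
tcp_rot: [[-1.0, 0.001, 0.0], [0.001, 1.0, -0.0], [-0.0, -0.0, -1.0]]
wrist_force: [0.4, 0.3, 0.4]
gripper_width: 0.0683
gripper_force: 0.0
```

Call:
{"op": "arm_command", "data": {
  "jaw": [0.2,0.2,0.2,0.2,0.2],
  "travel": [
    [0,0,0.9],
    [0,0,0.9],
    [0,0,0.8],
    [0,0,0.33],
    [0,0,0]
  ],
  "rot": [
    [0,0,0],
    [0,0,0],
    [0,0,0],
    [0,0,0],
    [0,0,0]
  ]
}}

```text
time_s: 16.08
tcp_pos: [0.4426, -0.1892, 0.0504]
tcp_rot: [[-1.0, -0.001, -0.001], [-0.001, 1.0, 0.001], [0.001, 0.001, -1.0]]
wrist_force: [-0.2, -0.1, 0.4]
gripper_width: 0.0683
gripper_force: 0.0
```

Call:
{"op": "arm_command", "data": {
  "jaw": [1,1,1,1],
  "travel": [
    [0,0,0],
    [0,0,0],
    [0,0,0],
    [0,0,0]
  ],
  "rot": [
    [0,0,0],
    [0,0,0],
    [0,0,0],
    [0,0,0]
  ],
  "squeeze": 50
}}

```text
time_s: 16.58
tcp_pos: [0.4434, -0.1903, 0.0523]
tcp_rot: [[-1.0, -0.0, 0.002], [-0.0, 1.0, -0.001], [-0.002, -0.001, -1.0]]
wrist_force: [-0.8, 3.8, 6.4]
gripper_width: 0.0457
gripper_force: 51.4
```

Call:
{"op": "arm_command", "data": {
  "jaw": [1,1,1,1,1,1,1,1,1],
  "travel": [
    [0,0,-0.8],
    [0,0,-1],
    [0,0,-1],
    [-0.867,0.6,-0.5],
    [-0.867,0.6,0],
    [-0.867,0.6,0],
    [-0.867,0.6,0],
    [-0.867,0.6,0],
    [0,0,0]
  ],
  "rot": [
    [0,0,0],
    [0,0,0],
    [0,0,0],
    [0,0,0],
    [0,0,0],
    [0,0,0],
    [0,0,0],
    [0,0,0],
    [0,0,0]
  ]
}}

```text
time_s: 17.7
tcp_pos: [0.5738, -0.0989, 0.15]
tcp_rot: [[-1.0, -0.002, 0.001], [-0.002, 1.0, 0.0], [-0.001, 0.0, -1.0]]
wrist_force: [-0.6, -0.3, -1.4]
gripper_width: 0.046
gripper_force: 51.8
```

Call:
{"op": "arm_command", "data": {
  "jaw": [1,1,1,1,1,1,1,1,1,1,1,1],
  "travel": [
    [0.1,0.935,0],
    [0.1,0.935,0],
    [0.1,0.935,0],
    [0.1,0.935,0],
    [0.1,0.935,0],
    [0,0,0],
    [0,0,0.9],
    [0,0,0.9],
    [0,0,0.9],
    [0,0,0.9],
    [0,0,0.72],
    [0,0,0]
  ],
  "rot": [
    [0,0,0],
    [0,0,0],
    [0,0,0],
    [0,0,0],
    [0,0,0],
    [0,0,0],
    [0,0,0],
    [0,0,0],
    [0,0,0],
    [0,0,0],
    [0,0,0],
    [0,0,0]
  ]
}}

```text
time_s: 19.2
tcp_pos: [0.5562, 0.0394, 0.0188]
tcp_rot: [[-1.0, 0.001, -0.003], [0.001, 1.0, 0.0], [0.003, 0.0, -1.0]]
wrist_force: [-0.2, 0.5, -1.6]
gripper_width: 0.046
gripper_force: 51.9
```

Call:
{"op": "arm_command", "data": {
  "jaw": [1,1,0.2,0.2,0.2,0.2,0.2,0.2,0.2],
  "travel": [
    [0,0,0.08],
    [0,0,0],
    [0,0,0],
    [0,0,0],
    [0,0,-0.8],
    [0,0,-1],
    [0,0,-1],
    [0,0,-1],
    [0,0,-0.3]
  ],
  "rot": [
    [0,0,0],
    [0,0,0],
    [0,0,0],
    [0,0,0],
    [0,0,0],
    [0,0,0],
    [0,0,0],
    [0,0,0],
    [0,0,0]
  ]
}}

```text
time_s: 20.32
tcp_pos: [0.5587, 0.0402, 0.1429]
tcp_rot: [[-1.0, -0.0, 0.003], [-0.0, 1.0, -0.0], [-0.003, -0.0, -1.0]]
wrist_force: [-0.2, -0.2, -0.2]
gripper_width: 0.0682
gripper_force: 0.0
```

```bash
python3 - <<'E'
from m import *
T=save("top","top3");S=save("side","side3")
print("manip",manip.get_obs()["tcp_pos"])
for nm,c,im,xy,rad,col in [("reelB","top",T,(351,226),13,"blue"),("ringY","top",T,(351,226),20,"yellow"),("collarB","top",T,proj("top",(.632,.218,.034)),9,"blue"),("reelY","top",T,proj("top",(.596,.132,.044)),14,"yellow"),("collarB","side",S,proj("side",(.632,.218,.034)),13,"blue"),("reelY","side",S,proj("side",(.596,.132,.044)),20,"yellow"),("platB","top",T,(217,219),12,"w"),("platB","side",S,(267,301),17,"w")]:
    m=blob(im,c,xy,rad,col)
    if m.sum()<8: print(nm,c,"none"); continue
    o=outer(m);print(nm,c,o,[atz(c,o[0],z)[:2] for z in(.046,.034,.012)])
a=cv2.resize(T[140:260,190:390],(400,240),interpolation=2);b=cv2.resize(S[180:300,180:380],(400,240),interpolation=2)
cv2.imwrite("pics/c3.png",np.hstack([a,b])[:,:,::-1])
E
```

```text
manip [0.5581 0.0402 0.1413]
reelB top (array([351.6559, 225.2652]), 232.5, (343, 217, 18, 18)) [array([ 0.4427, -0.1836]), array([ 0.4433, -0.1854]), array([ 0.4443, -0.1886])]
ringY top (array([350.777 , 225.6788]), 674.0, (336, 211, 30, 30)) [array([ 0.4414, -0.1806]), array([ 0.4419, -0.1823]), array([ 0.4429, -0.1854])]
collarB top (array([235.5721, 173.5849]), 104.0, (230, 168, 12, 12)) [array([0.6282, 0.2132]), array([0.6301, 0.2145]), array([0.6337, 0.2168])]
reelY top (array([256.831 , 183.0284]), 141.0, (251, 175, 12, 18)) [array([0.5941, 0.1401]), array([0.5958, 0.1408]), array([0.5989, 0.1421])]
collarB side (array([212.3083, 260.6864]), 219.5, (204, 253, 18, 17)) [array([0.6275, 0.2264]), array([0.6309, 0.2206]), array([0.6372, 0.21  ])]
reelY side (array([235.9094, 235.6556]), 513.5, (224, 223, 25, 27)) [array([0.5906, 0.1436]), array([0.5935, 0.1367]), array([0.5989, 0.1241])]
platB top (array([217.376 , 219.1025]), 367.5, (207, 208, 22, 23)) [array([0.4715, 0.2769]), array([0.4723, 0.2787]), array([0.4737, 0.2818])]
platB side (array([266.6659, 300.8663]), 634.5, (251, 287, 32, 26)) [array([0.4712, 0.2993]), array([0.4726, 0.2945]), array([0.4752, 0.2856])]
```

View pics/c3.png

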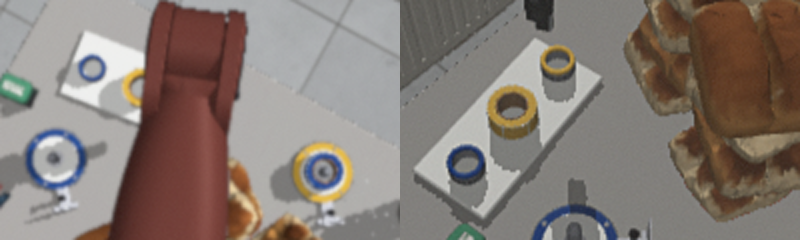

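The crop shows the blue collar (465,163), yellow reel (513,110) and yellow collar (557,62) in a row on the board. The blue reel is alone on the yellow stand (323,172).

Call:
{"op": "arm_command", "data": {
  "jaw": [0.2,0,0,0,0,0,0,0,0,0,0],
  "travel": [
    [-0.11,-0.935,0],
    [-0.11,-0.935,0],
    [-0.11,-0.935,0],
    [-0.11,-0.935,0],
    [-0.11,-0.935,0],
    [0.88,-0.567,0],
    [0.88,-0.567,0],
    [0.88,-0.567,0],
    [0.88,-0.567,0],
    [0.88,-0.567,0],
    [0,0,0]
  ],
  "rot": [
    [0,0,0],
    [0,0,0],
    [0,0,0],
    [0,0,0],
    [0,0,0],
    [0,0,0],
    [0,0,0],
    [0,0,0],
    [0,0,0],
    [0,0,0],
    [0,0,0]
  ]
}}

```text
time_s: 21.8
tcp_pos: [0.4405, -0.1854, 0.1392]
tcp_rot: [[-1.0, 0.002, -0.002], [0.002, 1.0, 0.001], [0.002, 0.001, -1.0]]
wrist_force: [-0.2, 0.2, 0.2]
gripper_width: 0.0855
gripper_force: 0.0
```

Call:
{"op": "arm_command", "data": {
  "jaw": [0,0,0,0,0,0],
  "travel": [
    [0,0,0.9],
    [0,0,0.9],
    [0,0,0.9],
    [0,0,0.9],
    [0,0,0.75],
    [0,0,0]
  ],
  "rot": [
    [0,0,0],
    [0,0,0],
    [0,0,0],
    [0,0,0],
    [0,0,0],
    [0,0,0]
  ]
}}

```text
time_s: 22.55
tcp_pos: [0.4407, -0.1832, 0.0077]
tcp_rot: [[-1.0, -0.0, -0.003], [-0.0, 1.0, 0.003], [0.003, 0.003, -1.0]]
wrist_force: [-0.5, -0.4, 0.4]
gripper_width: 0.0856
gripper_force: 0.0
```

Call:
{"op": "arm_command", "data": {
  "jaw": [1,1,1,1],
  "travel": [
    [0,0,0],
    [0,0,0],
    [0,0,0],
    [0,0,0]
  ],
  "rot": [
    [0,0,0],
    [0,0,0],
    [0,0,0],
    [0,0,0]
  ],
  "squeeze": 50
}}

```text
time_s: 23.05
tcp_pos: [0.4429, -0.1854, 0.0114]
tcp_rot: [[-1.0, -0.0, 0.002], [-0.0, 1.0, -0.001], [-0.002, -0.001, -1.0]]
wrist_force: [1.1, 0.8, 7.0]
gripper_width: 0.0656
gripper_force: 56.2
```

Call:
{"op": "arm_command", "data": {
  "jaw": [1,1,1,1,1,1,1,1,1],
  "travel": [
    [0,0,-0.8],
    [0,0,-1],
    [0,0,-1],
    [-0.88,0.567,-0.5],
    [-0.88,0.567,0],
    [-0.88,0.567,0],
    [-0.88,0.567,0],
    [-0.88,0.567,0],
    [0,0,0]
  ],
  "rot": [
    [0,0,0],
    [0,0,0],
    [0,0,0],
    [0,0,0],
    [0,0,0],
    [0,0,0],
    [0,0,0],
    [0,0,0],
    [0,0,0]
  ]
}}

```text
time_s: 24.18
tcp_pos: [0.5751, -0.0989, 0.1089]
tcp_rot: [[-1.0, -0.002, 0.0], [-0.002, 1.0, 0.0], [-0.0, 0.0, -1.0]]
wrist_force: [-0.3, 0.2, -1.3]
gripper_width: 0.0659
gripper_force: 56.3
```

Call:
{"op": "arm_command", "data": {
  "jaw": [1,1,1,1,1,1,1,1,1,1],
  "travel": [
    [0.15,0.9,0],
    [0.15,0.9,0],
    [0.15,0.9,0],
    [0.15,0.9,0],
    [0.15,0.9,0],
    [0.15,0.9,0],
    [0.15,0.9,0],
    [0.15,0.9,0],
    [0.15,0.9,0],
    [0.15,0.9,0]
  ],
  "rot": [
    [0,0,0],
    [0,0,0],
    [0,0,0],
    [0,0,0],
    [0,0,0],
    [0,0,0],
    [0,0,0],
    [0,0,0],
    [0,0,0],
    [0,0,0]
  ]
}}

```text
time_s: 25.42
tcp_pos: [0.5286, 0.1702, 0.1093]
tcp_rot: [[-1.0, 0.001, -0.0], [0.001, 1.0, -0.0], [0.0, -0.0, -1.0]]
wrist_force: [-0.2, 0.6, -2.1]
gripper_width: 0.0654
gripper_force: 56.3
```

Call:
{"op": "arm_command", "data": {
  "jaw": [1,1,1,1,1,1],
  "travel": [
    [0.46,0.945,0],
    [0.46,0.945,0],
    [0.46,0.945,0],
    [0.46,0.945,0],
    [0,0,0],
    [0,0,0]
  ],
  "rot": [
    [0,0,0],
    [0,0,0],
    [0,0,0],
    [0,0,0],
    [0,0,0],
    [0,0,0]
  ]
}}

```text
time_s: 26.18
tcp_pos: [0.474, 0.2827, 0.1092]
tcp_rot: [[-1.0, 0.0, 0.0], [0.0, 1.0, -0.0], [-0.0, -0.0, -1.0]]
wrist_force: [-0.3, 0.1, -1.5]
gripper_width: 0.0657
gripper_force: 56.3
```

Call:
{"op": "arm_command", "data": {
  "jaw": [1,1,1,1,1,1,1],
  "travel": [
    [0,0,0.6],
    [0,0,0.6],
    [0,0,0.6],
    [0,0,0.6],
    [0,0,0.5],
    [0,0,0.3],
    [0,0,0]
  ],
  "rot": [
    [0,0,0],
    [0,0,0],
    [0,0,0],
    [0,0,0],
    [0,0,0],
    [0,0,0],
    [0,0,0]
  ]
}}

```text
time_s: 27.05
tcp_pos: [0.4738, 0.2834, 0.0129]
tcp_rot: [[-1.0, 0.0, -0.0], [0.0, 1.0, -0.0], [0.0, -0.0, -1.0]]
wrist_force: [-0.5, 0.4, -1.0]
gripper_width: 0.0655
gripper_force: 56.4
```

Call:
{"op": "arm_command", "data": {
  "jaw": [1,1,0,0,0,0,0,0,0],
  "travel": [
    [0,0,0.05],
    [0,0,0],
    [0,0,0],
    [0,0,0],
    [0,0,-0.8],
    [0,0,-1],
    [0,0,-1],
    [0,0,-1],
    [0,0,-0.4]
  ],
  "rot": [
    [0,0,0],
    [0,0,0],
    [0,0,0],
    [0,0,0],
    [0,0,0],
    [0,0,0],
    [0,0,0],
    [0,0,0],
    [0,0,0]
  ]
}}

```text
time_s: 28.18
tcp_pos: [0.4748, 0.2837, 0.1397]
tcp_rot: [[-1.0, -0.0, 0.003], [-0.0, 1.0, 0.001], [-0.003, 0.001, -1.0]]
wrist_force: [0.2, 0.3, -0.6]
gripper_width: 0.0855
gripper_force: 0.0
```

Call:
{"op": "arm_command", "data": {
  "jaw": [0.2,0.2,0.2,0.2,0.2,0.2,0.2],
  "travel": [
    [-0.877,-0.365,0],
    [-0.877,-0.365,0],
    [-0.877,-0.365,0],
    [-0.877,-0.365,0],
    [-0.877,-0.365,0],
    [-0.877,-0.365,0],
    [0,0,0]
  ],
  "rot": [
    [0,0,0],
    [0,0,0],
    [0,0,0],
    [0,0,0],
    [0,0,0],
    [0,0,0],
    [0,0,0]
  ]
}}

```text
time_s: 29.05
tcp_pos: [0.6325, 0.2166, 0.1362]
tcp_rot: [[-1.0, 0.002, -0.001], [0.002, 1.0, -0.0], [0.001, -0.0, -1.0]]
wrist_force: [-0.4, -0.7, -0.3]
gripper_width: 0.0679
gripper_force: 0.0
```

```bash
python3 - <<'E'
from m import *
S=save("side","side4");T=save("top","top4");print(manip.get_obs()["tcp_pos"],manip.get_obs()["time_s"])
cv2.imwrite("pics/c4.png",np.hstack([cv2.resize(x,(400,300),interpolation=2) for x in (S[240:330,200:320],T[170:260,180:300])])[:,:,::-1])
E
```

```text
[0.631  0.2177 0.1367] 29.15
```

View pics/c4.png

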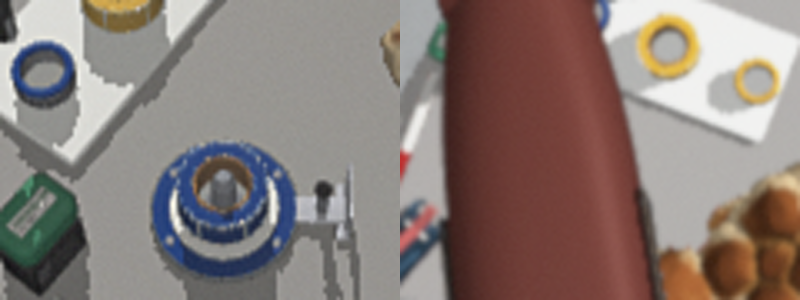

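The blue reel sits flat round the post on the blue stand, at crop (222,195).

Call:
{"op": "arm_command", "data": {
  "jaw": [0.2,0.2,0.2,0.2,0.2,0.2,1,1,1,1],
  "travel": [
    [0,0,0.9],
    [0,0,0.9],
    [0,0,0.9],
    [0,0,0.9],
    [0,0,0.38],
    [0,0,0],
    [0,0,0],
    [0,0,0],
    [0,0,0],
    [0,0,0]
  ],
  "rot": [
    [0,0,0],
    [0,0,0],
    [0,0,0],
    [0,0,0],
    [0,0,0],
    [0,0,0],
    [0,0,0],
    [0,0,0],
    [0,0,0],
    [0,0,0]
  ],
  "squeeze": 50
}}

```text
time_s: 30.4
tcp_pos: [0.6328, 0.218, 0.0204]
tcp_rot: [[-1.0, -0.0, 0.003], [-0.0, 1.0, 0.001], [-0.003, 0.001, -1.0]]
wrist_force: [-2.5, 1.4, 7.9]
gripper_width: 0.0459
gripper_force: 51.6
```

Call:
{"op": "arm_command", "data": {
  "jaw": [1,1,1,1,1,1,1,1,1,1,1,1],
  "travel": [
    [0,0,-0.8],
    [0,0,-0.9],
    [0,0,-0.9],
    [0,0,-0.9],
    [0.872,0.364,-0.3],
    [0.872,0.364,0],
    [0.872,0.364,0],
    [0.872,0.364,0],
    [0.872,0.364,0],
    [0.872,0.364,0],
    [0,0,0],
    [0,0,0]
  ],
  "rot": [
    [0,0,0],
    [0,0,0],
    [0,0,0],
    [0,0,0],
    [0,0,0],
    [0,0,0],
    [0,0,0],
    [0,0,0],
    [0,0,0],
    [0,0,0],
    [0,0,0],
    [0,0,0]
  ]
}}

```text
time_s: 31.9
tcp_pos: [0.4754, 0.2832, 0.1329]
tcp_rot: [[-1.0, -0.0, 0.001], [-0.0, 1.0, 0.0], [-0.001, 0.0, -1.0]]
wrist_force: [0.3, -0.1, -0.6]
gripper_width: 0.0456
gripper_force: 51.6
```

Call:
{"op": "arm_command", "data": {
  "jaw": [1,1,1,1,1,1],
  "travel": [
    [0,0,0.6],
    [0,0,0.6],
    [0,0,0.6],
    [0,0,0.4],
    [0,0,0.3],
    [0,0,0]
  ],
  "rot": [
    [0,0,0],
    [0,0,0],
    [0,0,0],
    [0,0,0],
    [0,0,0],
    [0,0,0]
  ]
}}

```text
time_s: 32.65
tcp_pos: [0.4749, 0.2833, 0.0572]
tcp_rot: [[-1.0, -0.0, 0.0], [-0.0, 1.0, 0.0], [-0.0, 0.0, -1.0]]
wrist_force: [0.9, -0.1, -1.0]
gripper_width: 0.0457
gripper_force: 51.6
```

Call:
{"op": "arm_command", "data": {
  "jaw": [1,1],
  "travel": [
    [0,0,0.1],
    [0,0,0]
  ],
  "rot": [
    [0,0,0],
    [0,0,0]
  ]
}}

```text
time_s: 32.9
tcp_pos: [0.4753, 0.2835, 0.0563]
tcp_rot: [[-1.0, -0.0, 0.002], [-0.0, 1.0, 0.0], [-0.002, 0.0, -1.0]]
wrist_force: [-6.8, -1.5, 15.6]
gripper_width: 0.0458
gripper_force: 53.0
```

Call:
{"op": "arm_command", "data": {
  "jaw": [0.2,0.2,0.2,0.2,0.2,0.2],
  "travel": [
    [0,0,0],
    [0,0,0],
    [0,0,-0.4],
    [0,0,-0.9],
    [0,0,-0.9],
    [0,0,-0.7]
  ],
  "rot": [
    [0,0,0],
    [0,0,0],
    [0,0,0],
    [0,0,0],
    [0,0,0],
    [0,0,0]
  ]
}}

```text
time_s: 33.65
tcp_pos: [0.4752, 0.2834, 0.1434]
tcp_rot: [[-1.0, 0.0, 0.002], [0.0, 1.0, 0.001], [-0.002, 0.001, -1.0]]
wrist_force: [-0.2, 0.4, -0.0]
gripper_width: 0.0683
gripper_force: 0.0
```

Call:
{"op": "arm_command", "data": {
  "jaw": [0,0,0,0,0,0,0],
  "travel": [
    [-0.667,-0.842,0],
    [-0.667,-0.842,0],
    [-0.667,-0.842,0],
    [-0.667,-0.842,0],
    [-0.667,-0.842,0],
    [-0.667,-0.842,0],
    [0,0,0]
  ],
  "rot": [
    [0,0,0],
    [0,0,0],
    [0,0,0],
    [0,0,0],
    [0,0,0],
    [0,0,0],
    [0,0,0]
  ]
}}

```text
time_s: 34.52
tcp_pos: [0.5959, 0.13, 0.1418]
tcp_rot: [[-1.0, 0.003, 0.001], [0.003, 1.0, -0.0], [-0.001, -0.0, -1.0]]
wrist_force: [-0.0, -0.0, 0.5]
gripper_width: 0.0856
gripper_force: 0.0
```

```bash
python3 - <<'E'
from m import *
S=save("side","side5");T=save("top","top5");print(manip.get_obs()["tcp_pos"],manip.get_obs()["time_s"])
for c,im,xy,r in(("top",T,(215.5,218),7),("side",S,(266,291),11)):
    m=blob(im,c,xy,r,"blue"); o=outer(m) if m.sum()>5 else None; print(c,o, o and [atz(c,o[0],z) for z in(.07,.064)])
cv2.imwrite("pics/c5.png",np.hstack([cv2.resize(x,(400,300),interpolation=2) for x in (S[240:330,200:320],T[170:260,180:300])])[:,:,::-1])
E
```

```text
[0.5947 0.1317 0.1417] 34.625
top (array([215.4083, 217.9438]), 124.5, (209, 211, 13, 15)) [array([0.4741, 0.2801, 0.07  ]), array([0.4745, 0.281 , 0.064 ])]
side (array([266.1106, 290.9369]), 309.0, (255, 282, 23, 19)) [array([0.4754, 0.2857, 0.07  ]), array([0.4761, 0.2832, 0.064 ])]
```

View pics/c5.png

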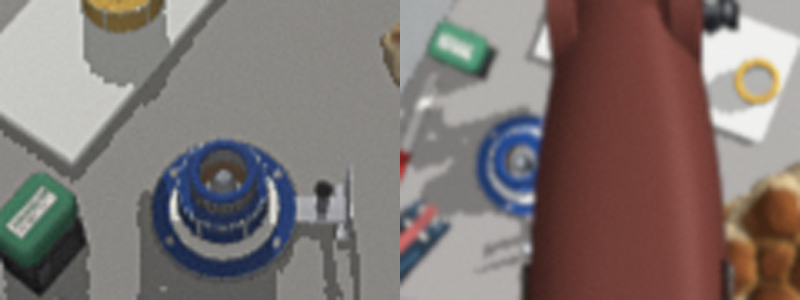

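The blue collar sits flat round the post on the blue reel, at crop (222,170).

Call:
{"op": "arm_command", "data": {
  "jaw": [0,0,0,0,0,0,1,1,1,1],
  "travel": [
    [0,0,0.9],
    [0,0,0.9],
    [0,0,0.9],
    [0,0,0.9],
    [0,0,0.75],
    [0,0,0],
    [0,0,0],
    [0,0,0],
    [0,0,0],
    [0,0,0]
  ],
  "rot": [
    [0,0,0],
    [0,0,0],
    [0,0,0],
    [0,0,0],
    [0,0,0],
    [0,0,0],
    [0,0,0],
    [0,0,0],
    [0,0,0],
    [0,0,0]
  ],
  "squeeze": 50
}}

```text
time_s: 35.88
tcp_pos: [0.5959, 0.132, 0.0129]
tcp_rot: [[-1.0, -0.0, 0.003], [-0.0, 1.0, 0.0], [-0.003, 0.0, -1.0]]
wrist_force: [-2.8, 0.9, 7.2]
gripper_width: 0.0656
gripper_force: 56.2
```

Call:
{"op": "arm_command", "data": {
  "jaw": [1,1,1,1,1,1,1,1,1,1,1,1],
  "travel": [
    [0,0,-0.8],
    [0,0,-0.9],
    [0,0,-0.9],
    [0,0,-0.7],
    [0.083,-0.966,0],
    [0.083,-0.966,0],
    [0.083,-0.966,0],
    [0.083,-0.966,0],
    [0.083,-0.966,0],
    [0.083,-0.966,0],
    [0.083,-0.966,0],
    [0.083,-0.966,0]
  ],
  "rot": [
    [0,0,0],
    [0,0,0],
    [0,0,0],
    [0,0,0],
    [0,0,0],
    [0,0,0],
    [0,0,0],
    [0,0,0],
    [0,0,0],
    [0,0,0],
    [0,0,0],
    [0,0,0]
  ]
}}

```text
time_s: 37.38
tcp_pos: [0.5751, -0.1012, 0.1107]
tcp_rot: [[-1.0, 0.0, 0.001], [0.0, 1.0, -0.0], [-0.001, -0.0, -1.0]]
wrist_force: [-1.1, -0.0, -1.6]
gripper_width: 0.0655
gripper_force: 56.1
```

Call:
{"op": "arm_command", "data": {
  "jaw": [1,1,1,1,1,1,1],
  "travel": [
    [0.88,-0.567,0],
    [0.88,-0.567,0],
    [0.88,-0.567,0],
    [0.88,-0.567,0],
    [0.88,-0.567,0],
    [0,0,0],
    [0,0,0]
  ],
  "rot": [
    [0,0,0],
    [0,0,0],
    [0,0,0],
    [0,0,0],
    [0,0,0],
    [0,0,0],
    [0,0,0]
  ]
}}

```text
time_s: 38.25
tcp_pos: [0.4434, -0.1853, 0.1104]
tcp_rot: [[-1.0, 0.0, 0.001], [0.0, 1.0, -0.001], [-0.001, -0.001, -1.0]]
wrist_force: [-0.1, 0.6, -1.1]
gripper_width: 0.0654
gripper_force: 56.1
```

Call:
{"op": "arm_command", "data": {
  "jaw": [1,1,1,1,1,1,1],
  "travel": [
    [0,0,0.6],
    [0,0,0.6],
    [0,0,0.6],
    [0,0,0.6],
    [0,0,0.5],
    [0,0,0.25],
    [0,0,0]
  ],
  "rot": [
    [0,0,0],
    [0,0,0],
    [0,0,0],
    [0,0,0],
    [0,0,0],
    [0,0,0],
    [0,0,0]
  ]
}}

```text
time_s: 39.12
tcp_pos: [0.4431, -0.1853, 0.0154]
tcp_rot: [[-1.0, 0.0, 0.0], [0.0, 1.0, -0.0], [-0.0, -0.0, -1.0]]
wrist_force: [-0.1, -0.9, -2.0]
gripper_width: 0.0656
gripper_force: 56.1
```

Call:
{"op": "arm_command", "data": {
  "jaw": [1,1,0,0,0,0,0,0,0],
  "travel": [
    [0,0,0.07],
    [0,0,0],
    [0,0,0],
    [0,0,0],
    [0,0,-0.8],
    [0,0,-1],
    [0,0,-1],
    [0,0,-1],
    [0,0,-0.4]
  ],
  "rot": [
    [0,0,0],
    [0,0,0],
    [0,0,0],
    [0,0,0],
    [0,0,0],
    [0,0,0],
    [0,0,0],
    [0,0,0],
    [0,0,0]
  ]
}}

```text
time_s: 40.25
tcp_pos: [0.4436, -0.1858, 0.1407]
tcp_rot: [[-1.0, 0.0, 0.002], [0.0, 1.0, -0.001], [-0.002, -0.001, -1.0]]
wrist_force: [0.4, 0.1, -0.2]
gripper_width: 0.0856
gripper_force: 0.0
```

Call:
{"op": "arm_command", "data": {
  "jaw": [0.2,0.2,0.2,0.2,0.2,0.2,0.2,0.2,0.2,0.2,0.2],
  "travel": [
    [-0.877,0.572,0],
    [-0.877,0.572,0],
    [-0.877,0.572,0],
    [-0.877,0.572,0],
    [-0.877,0.572,0],
    [0.12,0.934,0],
    [0.12,0.934,0],
    [0.12,0.934,0],
    [0.12,0.934,0],
    [0.12,0.934,0],
    [0,0,0]
  ],
  "rot": [
    [0,0,0],
    [0,0,0],
    [0,0,0],
    [0,0,0],
    [0,0,0],
    [0,0,0],
    [0,0,0],
    [0,0,0],
    [0,0,0],
    [0,0,0],
    [0,0,0]
  ]
}}

```text
time_s: 41.62
tcp_pos: [0.5558, 0.0422, 0.1382]
tcp_rot: [[-1.0, -0.002, -0.001], [-0.002, 1.0, 0.001], [0.001, 0.001, -1.0]]
wrist_force: [0.0, 0.5, -0.2]
gripper_width: 0.0685
gripper_force: 0.0
```

```bash
python3 - <<'E'
from m import *
S=save("side","side6");T=save("top","top6");print(manip.get_obs()["tcp_pos"],manip.get_obs()["time_s"])
o=outer(blob(S,"side",proj("side",(.557,.04,.034)),14,"yellow"));print(o,atz("side",o[0],.03))
cv2.imwrite("pics/c6.png",np.hstack([cv2.resize(x,(400,300),interpolation=2) for x in (S[150:240,200:320],T[190:250,310:390])])[:,:,::-1])
E
```

```text
[0.5562 0.0405 0.1384] 41.725
(array([258.2788, 209.7184]), 183.5, (250, 203, 17, 15)) [0.5577 0.0407 0.03  ]
```

View pics/c6.png

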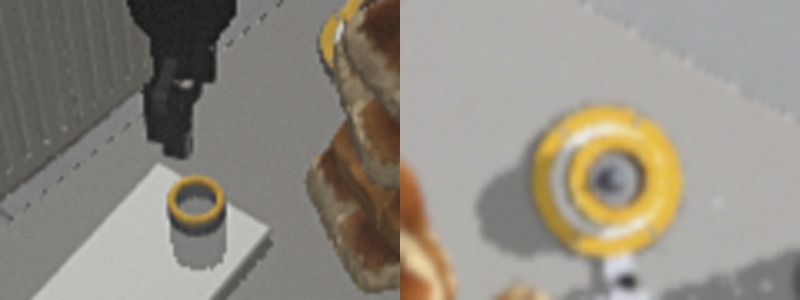

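The yellow reel is flat on the yellow stand at crop (618,181), round its post. The yellow collar is on the board at (197,205), under the gripper.

Call:
{"op": "arm_command", "data": {
  "jaw": [0.2,0.2,0.2,0.2,0.2,0.2,1,1,1,1],
  "travel": [
    [0,0,0.9],
    [0,0,0.9],
    [0,0,0.9],
    [0,0,0.9],
    [0,0,0.38],
    [0,0,0],
    [0,0,0],
    [0,0,0],
    [0,0,0],
    [0,0,0]
  ],
  "rot": [
    [0,0,0],
    [0,0,0],
    [0,0,0],
    [0,0,0],
    [0,0,0],
    [0,0,0],
    [0,0,0],
    [0,0,0],
    [0,0,0],
    [0,0,0]
  ],
  "squeeze": 50
}}

```text
time_s: 42.98
tcp_pos: [0.5576, 0.0404, 0.0216]
tcp_rot: [[-1.0, 0.0, 0.002], [0.0, 1.0, -0.001], [-0.002, -0.001, -1.0]]
wrist_force: [-2.5, -1.5, 6.1]
gripper_width: 0.0453
gripper_force: 51.2
```

Call:
{"op": "arm_command", "data": {
  "jaw": [1,1,1,1,1,1,1,1,1,1],
  "travel": [
    [0,0,-0.8],
    [0,0,-0.9],
    [0,0,-0.9],
    [0,0,-0.9],
    [0,0,-0.3],
    [-0.12,-0.934,0],
    [-0.12,-0.934,0],
    [-0.12,-0.934,0],
    [-0.12,-0.934,0],
    [-0.12,-0.934,0]
  ],
  "rot": [
    [0,0,0],
    [0,0,0],
    [0,0,0],
    [0,0,0],
    [0,0,0],
    [0,0,0],
    [0,0,0],
    [0,0,0],
    [0,0,0],
    [0,0,0]
  ]
}}

```text
time_s: 44.22
tcp_pos: [0.5743, -0.1002, 0.1331]
tcp_rot: [[-1.0, -0.0, -0.001], [-0.0, 1.0, 0.0], [0.001, 0.0, -1.0]]
wrist_force: [0.3, -0.4, -1.3]
gripper_width: 0.0452
gripper_force: 51.8
```

Call:
{"op": "arm_command", "data": {
  "jaw": [1,1,1,1,1,1,1],
  "travel": [
    [0.877,-0.567,0],
    [0.877,-0.567,0],
    [0.877,-0.567,0],
    [0.877,-0.567,0],
    [0.877,-0.567,0],
    [0,0,0],
    [0,0,0]
  ],
  "rot": [
    [0,0,0],
    [0,0,0],
    [0,0,0],
    [0,0,0],
    [0,0,0],
    [0,0,0],
    [0,0,0]
  ]
}}

```text
time_s: 45.1
tcp_pos: [0.4431, -0.1843, 0.1335]
tcp_rot: [[-1.0, 0.0, 0.0], [0.0, 1.0, 0.0], [-0.0, 0.0, -1.0]]
wrist_force: [0.5, 0.4, -0.7]
gripper_width: 0.0454
gripper_force: 51.8
```

Call:
{"op": "arm_command", "data": {
  "jaw": [1,1,1,1,1,1],
  "travel": [
    [0,0,0.6],
    [0,0,0.6],
    [0,0,0.6],
    [0,0,0.4],
    [0,0,0.3],
    [0,0,0]
  ],
  "rot": [
    [0,0,0],
    [0,0,0],
    [0,0,0],
    [0,0,0],
    [0,0,0],
    [0,0,0]
  ]
}}

```text
time_s: 45.85
tcp_pos: [0.4429, -0.1845, 0.0585]
tcp_rot: [[-1.0, 0.0, 0.0], [0.0, 1.0, 0.0], [-0.0, 0.0, -1.0]]
wrist_force: [-0.1, 0.1, -1.5]
gripper_width: 0.0453
gripper_force: 51.8
```

Call:
{"op": "arm_command", "data": {
  "jaw": [1,1],
  "travel": [
    [0,0,0.07],
    [0,0,0]
  ],
  "rot": [
    [0,0,0],
    [0,0,0]
  ]
}}

```text
time_s: 46.1
tcp_pos: [0.4433, -0.1847, 0.0576]
tcp_rot: [[-1.0, 0.0, 0.001], [0.0, 1.0, -0.001], [-0.001, -0.001, -1.0]]
wrist_force: [-3.2, 2.4, 5.8]
gripper_width: 0.0456
gripper_force: 52.4
```

Call:
{"op": "arm_command", "data": {
  "jaw": [0.2,0.2,0.2,0.2,0.2,0.2],
  "travel": [
    [0,0,0],
    [0,0,0],
    [0,0,-0.4],
    [0,0,-0.9],
    [0,0,-0.9],
    [0,0,-0.7]
  ],
  "rot": [
    [0,0,0],
    [0,0,0],
    [0,0,0],
    [0,0,0],
    [0,0,0],
    [0,0,0]
  ]
}}

```text
time_s: 46.85
tcp_pos: [0.4433, -0.1847, 0.1458]
tcp_rot: [[-1.0, -0.0, 0.001], [-0.0, 1.0, -0.001], [-0.001, -0.001, -1.0]]
wrist_force: [-0.5, -0.2, 0.2]
gripper_width: 0.0685
gripper_force: 0.0
```

Call:
{"op": "arm_command", "data": {
  "jaw": [0.2,0.2,0.2,0.2,0.2,0.2,0.2,0.2,0.2,0.2,0.2],
  "travel": [
    [-0.877,0.572,0],
    [-0.877,0.572,0],
    [-0.877,0.572,0],
    [-0.877,0.572,0],
    [-0.877,0.572,0],
    [0.12,0.934,0],
    [0.12,0.934,0],
    [0.12,0.934,0],
    [0.12,0.934,0],
    [0.12,0.934,0],
    [0,0,0]
  ],
  "rot": [
    [0,0,0],
    [0,0,0],
    [0,0,0],
    [0,0,0],
    [0,0,0],
    [0,0,0],
    [0,0,0],
    [0,0,0],
    [0,0,0],
    [0,0,0],
    [0,0,0]
  ]
}}

```text
time_s: 48.22
tcp_pos: [0.5564, 0.0429, 0.1446]
tcp_rot: [[-1.0, -0.002, 0.001], [-0.002, 1.0, 0.0], [-0.001, 0.0, -1.0]]
wrist_force: [0.4, 0.1, 0.2]
gripper_width: 0.0682
gripper_force: 0.0
```

```bash
python3 - <<'E'
from m import *
S=save("side","side7");T=save("top","top7");print(manip.get_obs()["tcp_pos"],manip.get_obs()["time_s"])
p=proj("top",(.443,-.185,.07));o=outer(blob(T,"top",p,8,"yellow"));print(o,atz("top",o[0],.068),"stand .443 -.185")
cv2.imwrite("pics/c7.png",np.hstack([cv2.resize(x,(400,300),interpolation=2) for x in (T[190:250,180:260],T[190:250,310:390])])[:,:,::-1])
E
```

```text
[0.5567 0.0412 0.1443] 48.325
(array([353., 225.]), 186.0, (345, 217, 17, 17)) [ 0.4426 -0.185   0.068 ] stand .443 -.185
```

View pics/c7.png

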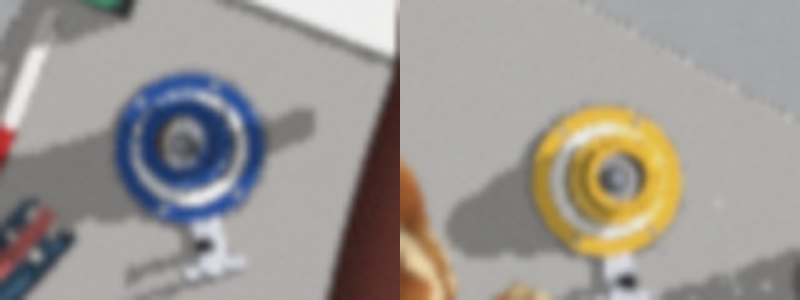

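Both stands now carry a reel and collar of their own colour, concentric with the posts at (185,145) and (620,178). The gripper is clear of everything.

```bash
python3 -c "
from workcell import manip
print(manip.job_done())"
```

```text
the job is handed in; nothing more can be done
None
```

The reels are changed over: each sits flat on the stand of its own colour with its own collar on top, as the last pictures show, and I handed the job in at about 48 s without seeing the verdict.

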